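Ring for a colleague, then hold the cash box lock open

ROBOT

A 6-joint arm with a two-finger parallel gripper is mounted at the origin on the work surface. World frame = base frame: x ahead of the robot, y to its left, z up, the work surface at z = 0. Lengths are in m, angles in rad, forces in N, time in s.
With the tool pointing down it reaches from about 0.35 to 0.95 m from the base axis. Payload 17.4 kg.
Tool frame: the origin (TCP) lies at the very end of the fingers, on their centre line; the grasp point (between the pads) lies 19 mm behind it; z points along the fingers, y is the direction in which the jaws open and shut (so a half turn about z gives the same grasp; the last joint's range is limited). The gripper opens to 93 mm and grips with 3 to 60 N. Pads are 15 mm wide; open, the fingers measure 128 mm over their backs; the gripper's body (75 mm by 188 mm) begins 65 mm behind the grasp point.
Start: joints at [1.079, 0.116, 1.442, -0, 1.584, -0.038], TCP at [0.296, 0.607, 0.219] pointing down, gripper open.
Joint ranges: [-2.83, 2.83], [-0.83, 2.19], [0.07, 2.5], [-1.14, 4.28], [0.01, 3], [-2.97, 2.97]. Speed limits (rad/s): [1.89, 1.89, 2.22, 3.14, 3.14, 3.14].

INTERFACE

Orientations are given as a rotation vector (axis times angle).
In Python, from station import manip, snapshot gives the robot as it stands.
- The arm moves only by the tool apply_moves, never from a script. Its argument "motion" is text: rows parted by semicolons, each of 7 numbers parted by spaces: the shift along the tool's x, y, z in cm, then the turn, a rotation vector about the tool's x, y, z in degrees, then the opening, from 0 (shut) to 1 (fully open). A call has 1 to 12 rows; each row is the pose to reach, as a shift and turn from the pose measured when the call began, along the tool's axes at that moment; what a row does not reach only later rows make up. A row lasts 1/12 s, in which the tool goes at most 41.7 mm and 7.16 degrees, less where a joint would pass 70% of its speed; a pose out of reach is approached as far as the arm can. A call with a gripper value outside its range is refused whole. The fingers move at their own pace and stop on an object; "force" is the grip in N (left out, the last holds). Time passes only in rows, so rows that repeat a pose let the fingers close. It gives the time, the measured TCP pose, the force and the opening at its end, in the units of the state.
- manip.get_obs(): the state, without advancing time (a new reading comes with each control period).
- snapshot(name): name is "side" or "top" or "wrist"; returns a dict with "color" (420x560x3 uint8, red, green, blue), "vertical_fov" (degrees; the focal length in pixels is half the picture's height over the tangent of half this angle, whatever the lens; pixels are square), "cx", "cy" (the principal point, pixels), "T" (4x4, takes a point from camera to world coordinates); the wrist camera has in their place "mount" (4x4, takes a point from camera to tool coordinates, whose origin is the TCP and whose axes are the flange's). Camera axes: x right, y down, z forward; pixel columns grow to the right and rows downward; lengths in m; the calibration is good to about 2 mm. A picture is of the moment at which its call begins: read the wrist's pose just before it. There is no depth.
- manip.sign_off(): hands the job in, once; it reports no verdict.
The state is a dict: "time": time; "joints": joint angles; "joint_vel": joint speeds; "joint_torque": joint torques, N m; "tool_pos": TCP position; "orientation": TCP orientation; "ft_force": force on the tool from outside, world axes, zero at the start; "wrist_torque": the same for the moment, N m; "width": finger opening in m.
Only numpy, scipy, OpenCV 4.12 (cv2) and the standard library are available. Lean on these libraries where they do the work, as an engineer would, in place of code of your own. Each camera call takes 0.05 s, during which the arm holds its last target.

TASK

Call your colleague over by pressing the plunger of the brass desk bell all the way down and letting it up again. Then turn the spring-return lock lever on the lid of the cash box clockwise past its first two clicks to the third click (the long mark), not beyond it, and finish while still holding it there so that your colleague can open the box. Leave the eraser, the staple remover and the inkwell where they are.

Things in the scene. Friction and masses are not known exactly. Their poses are not given: they have to be found in the camera images.
- cashbox: Grey tin cash box, fixed, 134 (x) x 184 (y) x 75 mm high; origin at the centre of its underside. Stands left or right on the desk, yaw within 30 degrees. Its brass lock lever turns about a vertical axis at x = 0, y = -25 mm. Beyond the lever's end three brass bars on the flat lid point at the axis: short (10 mm) at the first and second click, long (25 mm) at the third.
- lock_axis (a point): Point on the vertical turning axis of the lock lever, at the top of its round 26 mm hub, 30 mm above the lid (105 mm above the desk).
- lever_tip (a point): Centre of the upper edge of the lever's free end, 62 mm from the axis; moves with the lever. The lever is a straight bar from hub to here, 12 mm wide, 22 mm tall, underside 8 mm and top 30 mm above the lid. The level direction lock_axis to lever_tip is where it points; at rest 120 degrees counter-clockwise of the box's x axis.
- lock_lever (a joint): Angle of the lock lever (rad): 0 at rest, grows clockwise seen from above, end stop at 1.40. Clicks at 0.35, 0.70 and 1.05. A spring (0.10 N m at rest, 0.22 N m at the third click, with a click ripple of 0.06 N m) returns it to 0 from everywhere, clicks included, when let go: 2 to 6 N at 50 mm from the axis.
- bell_top (a point): Centre of the top of the bell's plunger head, a 20 mm steel button 8 mm thick, 70 mm above the desk when up; moves with the plunger. It is on the axis of a round brass dome bell (78 mm wide, dome top at 48 mm, wooden foot 84 mm wide, fixed to the desk), which stands on the side where the cash box does not.
- bell_plunger (a joint): Travel of the bell plunger (m): 0 up, 0.008 down at its stop. The spring takes 1.5 N at the top and 4 N at the stop and returns it when released.
- eraser: Bystander: maple board eraser block with a felt sole, 85 x 42 x 30 mm high, loose, between bell and box. Origin at the centre of its underside, long side along its x.
- staple_remover: Bystander: nickel staple remover, 52 x 28 x 35 mm, loose, beyond the bell or the box on the left (+y). Origin at the centre of its underside.
- inkwell: Bystander: round cobalt glass inkwell, 58 mm wide, 52 mm high, loose, beyond the bell or the box on the right (-y). Origin at the centre of its underside.
Not all that is in view belongs to the job. There is more than one size of the cashbox; the one meant has the size given above.

How it is judged:
By the outcome, as a careful person would: the job done as asked, in the order asked, and still so for the second after the job is handed in, while the arm keeps its last pose, push and grip.
It also fails if it takes over 48 s, if anything falls off the work surface, if the arm or the gripper's body presses on something with over 40 N, if the wrist force passes 120 N, or if a joint passes its speed limit or range.

## Working session

There is one attempt and no reset: what is moved stays moved. The work goes in short steps, Python scripts to look and compute and a tool call to move; the robot and the scene stay as the last step left them, time stands still between calls to the robot, and variables do not carry over. Pictures are saved under pics/ and viewed, and the job is handed in when it is done.

Besides the shell and the picture viewer there is one more tool, called after ">>>" by a JSON object that holds its "api" and its "payload", one argument or row to a line. apply_moves: Moves the arm, as the interface text tells. Its arguments: {"type":"object","properties":{"motion":{"type":"string"},"force":{"type":"number"}},"required":["motion"]}

```bash
mkdir -p pics; ls
python3 - <<'E'
from station import manip, snapshot
import cv2, numpy as np
print(manip.get_obs())
for n in ["side","top","wrist"]:
    s=snapshot(n); cv2.imwrite(f"pics/{n}0.png",s["color"][:,:,::-1])
    print(n,s["vertical_fov"],s["cx"],s["cy"],s.get("T",s.get("mount")), [k for k in s])
E
```

```text
pics
{'time': 0.0, 'joints': array([ 1.07918604e+00,  1.16455022e-01,  1.44223267e+00, -2.67268591e-05,
        1.58398910e+00, -3.78127902e-02]), 'joint_vel': array([-0.00042474, -0.00131033,  0.00087152,  0.00105819,  0.00080868,
       -0.00039276]), 'joint_torque': array([-1.41714387e-03, -7.21250439e+01, -6.22606802e+01,  7.79704680e-02,
        2.39433500e-02, -9.93103481e-05]), 'tool_pos': array([0.29583984, 0.60650137, 0.21794629]), 'orientation': array([-7.06665191e-01, -3.06081785e+00,  1.65449411e-03]), 'ft_force': array([-0.23192843, -0.63459781, -0.94759353]), 'wrist_torque': array([ 0.01318917,  0.02193833, -0.01245966]), 'width': 0.09272223104627808}
side 57.91068720790644 280.1496537921124 208.14764619412477 [[ 0.99566016 -0.03855607  0.08470112  0.48017203]
 [-0.09236598 -0.52064562  0.84876184 -0.62888329]
 [ 0.01137435 -0.85290185 -0.52194737  0.50553812]
 [ 0.          0.          0.          1.        ]] ['color', 'vertical_fov', 'cx', 'cy', 'T']
top 53.70585953280522 274.7827598013041 201.4116998946724 [[ 0.02812552 -0.98615448  0.1634267   0.40326359]
 [-0.99940042 -0.02443872  0.02452657  0.0054745 ]
 [-0.02019305 -0.16401854 -0.98625056  0.92438884]
 [ 0.          0.          0.          1.        ]] ['color', 'vertical_fov', 'cx', 'cy', 'T']
wrist 69.23861498144164 279.60465261321883 207.62106236249943 [[-6.46214314e-04 -9.58162554e-01 -2.86223868e-01  8.05785853e-02]
 [ 9.99999410e-01 -3.69306264e-04 -1.02143298e-03 -3.94929121e-04]
 [ 8.72994569e-04 -2.86224360e-01  9.58162227e-01 -1.64777704e-01]
 [ 0.00000000e+00  0.00000000e+00  0.00000000e+00  1.00000000e+00]] ['color', 'vertical_fov', 'cx', 'cy', 'mount']
```

View pics/side0.png

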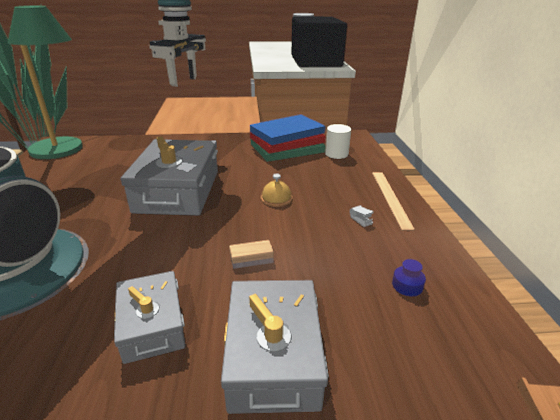

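View pics/top0.png

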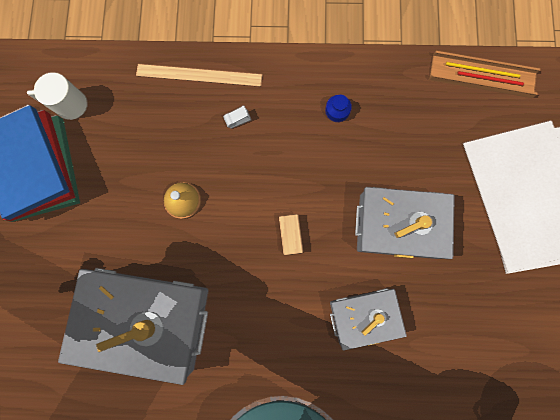

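View pics/wrist0.png

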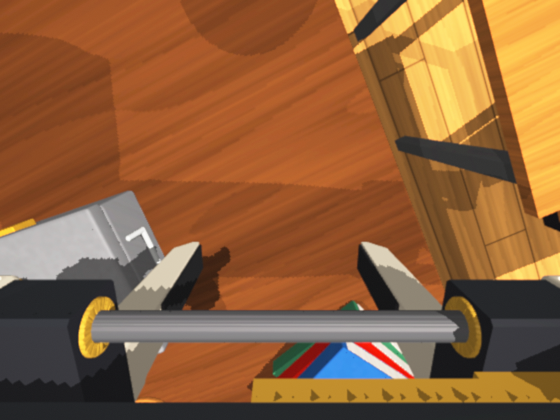

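The top view shows three boxes: a large one on the left (132,325), a medium one on the right (407,223) and a small one (370,318). The bell is at (182,200). I'll measure them.

```bash
cat > h.py <<'E'
import numpy as np, cv2
from station import manip, snapshot
def cam(s):
    f=s["color"].shape[0]/2/np.tan(np.radians(s["vertical_fov"]/2)); return f,s["cx"],s["cy"]
def ray(s,T,u,v):
    f,cx,cy=cam(s); d=T[:3,:3]@np.array([(u-cx)/f,(v-cy)/f,1]); return T[:3,3],d
def onplane(s,T,u,v,z):
    o,d=ray(s,T,u,v); return o+d*(z-o[2])/d[2]
def proj(s,T,p):
    f,cx,cy=cam(s); q=T[:3,:3].T@(np.asarray(p)-T[:3,3]); return np.array([cx+f*q[0]/q[2],cy+f*q[1]/q[2]])
E
python3 - <<'E'
from h import *
s=snapshot("top");c=s["color"][:,:,::-1]
a=cv2.resize(c[175:275,340:480],None,fx=5,fy=5,interpolation=cv2.INTER_CUBIC)
cv2.imwrite("pics/topbox.png",a)
cv2.imwrite("pics/topbell.png",cv2.resize(c[170:230,150:215],None,fx=8,fy=8,interpolation=cv2.INTER_CUBIC))
s=snapshot("side");c=s["color"][:,:,::-1]
cv2.imwrite("pics/sidebox.png",cv2.resize(c[270:420,210:340],None,fx=4,fy=4,interpolation=cv2.INTER_CUBIC))
cv2.imwrite("pics/sidebell.png",cv2.resize(c[165:215,250:305],None,fx=8,fy=8,interpolation=cv2.INTER_CUBIC))
E
```

```text
(no output)
```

View pics/topbox.png

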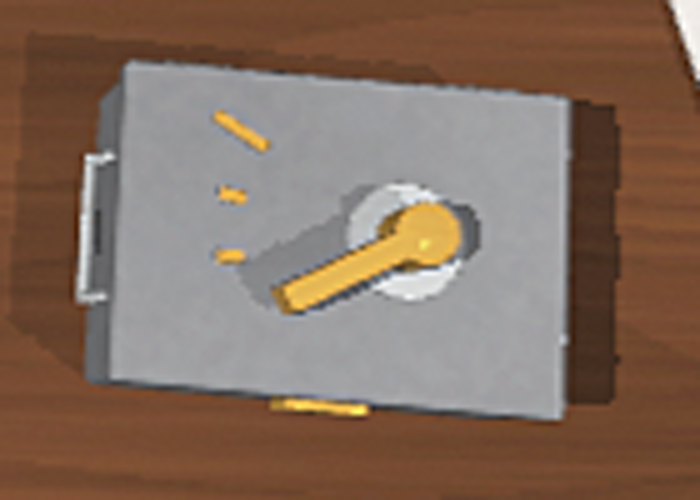

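View pics/topbell.png

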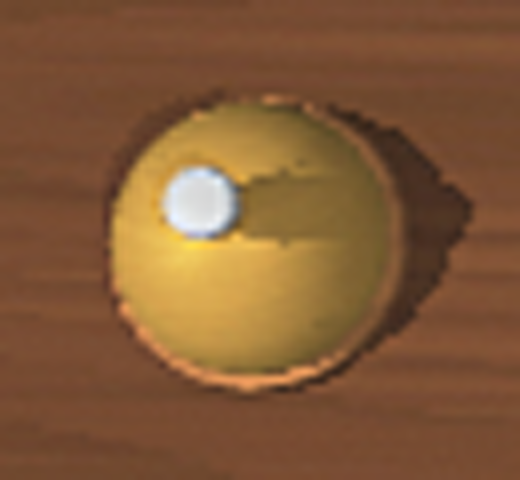

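View pics/sidebox.png

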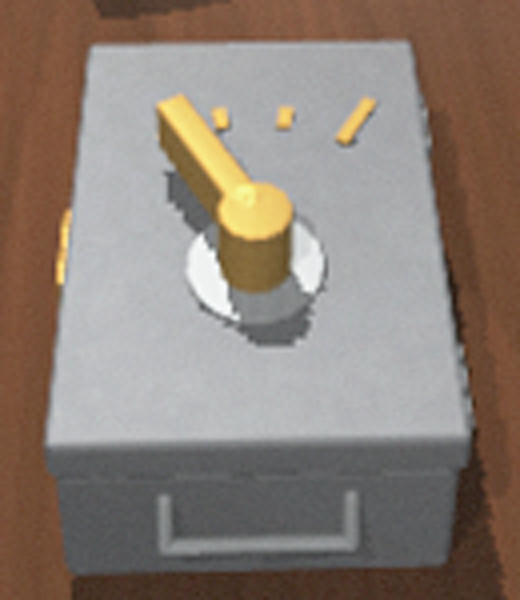

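View pics/sidebell.png

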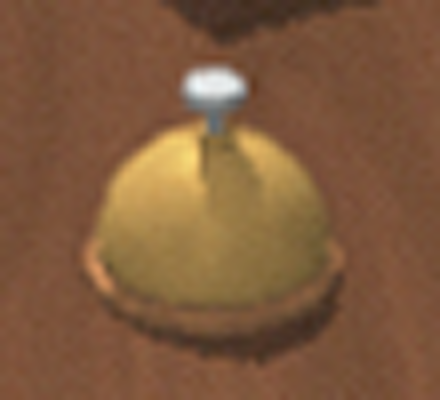

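Run:
```python
from h import *
s=snapshot("top");T=s["T"]; S=snapshot("side");TS=S["T"]
def pt(x,y,k,u0,v0): return ((x+.5)/k-.5+u0,(y+.5)/k-.5+v0)
P=lambda x,y,z:onplane(s,T,*pt(x,y,5,340,175),z)
Q=lambda x,y,z:onplane(S,TS,*pt(x,y,4,210,270),z)
np.set_printoptions(precision=4,suppress=True)
c=np.array([P(127,62,.075),P(570,100,.075),P(562,418,.075),P(110,380,.075)])
print("lid top",c, np.linalg.norm(c-np.roll(c,-1,0),axis=1))
yv=(c[0]-c[1]+c[3]-c[2])[:2]; yaw=np.arctan2(yv[1],yv[0])-np.pi/2
xv=(c[0]-c[3]+c[1]-c[2])[:2]; print("yaw",np.degrees(yaw),np.degrees(np.arctan2(xv[1],xv[0])))
ctr=c.mean(0)[:2]; 
R=np.array([[np.cos(yaw),-np.sin(yaw)],[np.sin(yaw),np.cos(yaw)]])
print("ctr",ctr,"axis pred",ctr+R@[0,-.025])
d=np.array([Q(92,45,.075),Q(410,42,.075),Q(472,440,.075),Q(48,440,.075)])
print("side lid",d,np.linalg.norm(d-np.roll(d,-1,0),axis=1),d.mean(0))
for n,p in dict(hubT=P(432,233,.105),hubS=Q(255,207,.105),tipT=P(290,299,.105),tipS=Q(172,101,.105),
  b1T=P(230,257,.075),b1S=Q(221,120,.075),b2T=P(232,196,.075),b2S=Q(285,118,.075),b3T=P(241,131,.075),b3S=Q(357,121,.075)).items(): print(n,p)
print("bell",onplane(s,T,*pt(202,202,8,150,170),.070),onplane(S,TS,*pt(214,84,8,250,165),.070))
for n,c_ in (("foot",(255,243)),):print(onplane(s,T,*pt(*c_,8,150,170),.015))
A=P(432,233,.105)
for n,b in dict(tip=P(290,299,.105),b1=P(230,257,.075),b2=P(232,196,.075),b3=P(241,131,.075)).items():
  v=(b-A)[:2];print(n,np.degrees(np.arctan2(v[1],v[0])),np.linalg.norm(v))
# other boxes
```

```text
lid top [[ 0.579  -0.1601  0.075 ]
 [ 0.5674 -0.342   0.075 ]
 [ 0.437  -0.3334  0.075 ]
 [ 0.4473 -0.1523  0.075 ]] [0.1823 0.1307 0.1814 0.132 ]
yaw -3.454226647743199 -3.599578772399891
ctr [ 0.5077 -0.2469] axis pred [ 0.5062 -0.2719]
side lid [[ 0.4505 -0.1521  0.075 ]
 [ 0.5819 -0.1608  0.075 ]
 [ 0.5713 -0.3428  0.075 ]
 [ 0.4393 -0.3316  0.075 ]] [0.1317 0.1823 0.1325 0.1798] [ 0.5108 -0.2468  0.075 ]
hubT [ 0.5069 -0.2735  0.105 ]
hubS [ 0.5088 -0.2704  0.105 ]
tipT [ 0.4793 -0.2173  0.105 ]
tipS [ 0.4822 -0.2178  0.105 ]
b1T [ 0.4987 -0.2014  0.075 ]
b1S [ 0.5011 -0.1989  0.075 ]
b2T [ 0.5239 -0.2026  0.075 ]
b2S [ 0.526  -0.1999  0.075 ]
b3T [ 0.5511 -0.2068  0.075 ]
b3S [ 0.5539 -0.2038  0.075 ]
bell [0.5537 0.2375 0.07  ] [0.556  0.2419 0.07  ]
[0.5521 0.2368 0.015 ]
tip 116.1082831499064 0.0625940697126794
b1 96.49126884951676 0.07255960707711834
b2 76.51231281356046 0.07289856370406692
b3 56.495914432288686 0.08007246798384707
```

The medium box measures 182 x 131 mm, so it is the one meant. Both views agree on the rest: yaw is about -3.5°, the axis is at (0.508,-0.272), and the lever points at 116°. The third bar is at 56.4°, close to the expected 56.3°. The bell is at (0.555,0.239). Next I'll work out the approach to the bell.

```bash
cat >> h.py <<'E'
from scipy.spatial.transform import Rotation as Ro
np.set_printoptions(precision=4,suppress=True)
def rel(p,yawx=None):
    "target p world; yawx = heading (deg) of tool x, tool down; None keeps"
    o=manip.get_obs(); R0=Ro.from_rotvec(o["orientation"])
    if yawx is None: R1=R0
    else:
        a=np.radians(yawx); x=np.array([np.cos(a),np.sin(a),0]); z=np.array([0,0,-1.]); R1=Ro.from_matrix(np.c_[x,np.cross(z,x),z])
    return R0.inv().apply(np.asarray(p)-o["tool_pos"])*100, np.degrees((R0.inv()*R1).as_rotvec())
def st():
    o=manip.get_obs(); M=Ro.from_rotvec(o["orientation"]).as_matrix()
    print("t",o["time"],"p",o["tool_pos"],"xhead",np.degrees(np.arctan2(M[1,0],M[0,0])),"z",M[:,2],"F",o["ft_force"],"w",o["width"],"q",o["joints"])
E
python3 - <<'E'
from h import *
st(); print(rel([.555,.239,.218]), rel([.555,.239,.085]))
E
```

```text
t 0.35 p [0.2959 0.6067 0.2185] xhead 153.99984094884894 z [-0.0001 -0.0002 -1.    ] F [-0.0901  0.3794 -0.2529] w 0.09320786851190113 q [ 1.0792  0.1161  1.4417  0.      1.584  -0.0378]
(array([-39.4067, -21.687 ,   0.0556]), array([0., 0., 0.])) (array([-39.407 , -21.6843,  13.3556]), array([0., 0., 0.]))
```

>>> {"api": "apply_moves", "payload": {
  "motion": "-2 -1.1 0 0 0 0 0; -5.5 -3 0 0 0 0 0; -9 -5 0 0 0 0 0; -12.6 -7 0 0 0 0 0; -16.2 -9 0 0 0 0 0; -19.8 -11 0 0 0 0 0; -23.4 -13 0 0 0 0 0; -27 -15 0 0 0 0 0; -30.6 -17 0 0 0 0 0; -34.2 -19 2 0 0 0 0; -37.4 -20.7 4 0 0 0 0; -39.4 -21.7 6 0 0 0 0",
  "force": 15
}}

```text
time: 1.35
tool_pos: [0.5564, 0.2363, 0.1586]
orientation: [0.708, 3.059, 0.001]
ft_force: [0.8, -0.2, -1.2]
width: 0.0175
```

Run:
```python
from h import *
s=snapshot("top"); cv2.imwrite("pics/t1.png",s["color"][:,:,::-1])
s=snapshot("side"); cv2.imwrite("pics/s1.png",cv2.resize(s["color"][20:240,180:380,::-1],None,fx=3,fy=2.7))
st(); print(rel([.555,.239,.075]))
```

```text
t 1.45 p [0.5554 0.2354 0.1546] xhead 153.7990253439561 z [-0.0045 -0.0025 -1.    ] F [-0.2959  0.098  -0.2058] w 0.0096549861938855 q [ 0.3591 -0.0119  1.6784 -0.0008  1.4801 -0.7543]
(array([0.1662, 0.3364, 7.9582]), array([0., 0., 0.]))
```

View pics/s1.png

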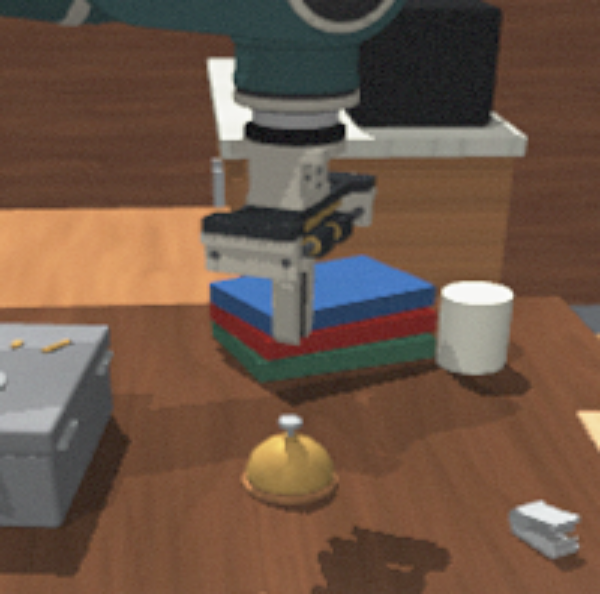

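The closed fingers are directly above the plunger (290,422). I'll go down to about 1 cm above it.

>>> {"api": "apply_moves", "payload": {
  "motion": "0.1 0.2 2 0 0 0 0; 0.2 0.3 4.5 0 0 0 0; 0.2 0.3 6.5 0 0 0 0; 0.2 0.3 7.2 0 0 0 0; 0.2 0.3 7.2 0 0 0 0; 0.2 0.3 7.2 0 0 0 0"
}}

```text
time: 1.95
tool_pos: [0.5547, 0.2394, 0.0838]
orientation: [-0.711, -3.057, 0.005]
ft_force: [0.2, 1.1, 0.8]
width: 0.0005
```

Run:
```python
from h import *
st(); print(rel([.555,.239,.061]))
```

```text
t 1.95 p [0.5547 0.2394 0.0838] xhead 153.8229019008149 z [-0.0037 -0.0022 -1.    ] F [0.2095 1.0933 0.8268] w 0.0004646586102419132 q [ 0.3655  0.0347  1.7495 -0.0007  1.3617 -0.7483]
(array([-0.0464, -0.0137,  2.2784]), array([0., 0., 0.]))
```

>>> {"api": "apply_moves", "payload": {
  "motion": "0 0 0.8 0 0 0 0; 0 0 1.4 0 0 0 0; 0 0 1.8 0 0 0 0; 0 0 2.1 0 0 0 0; 0 0 2.3 0 0 0 0; 0 0 2.3 0 0 0 0; 0 0 2.3 0 0 0 0"
}}

```text
time: 2.53
tool_pos: [0.5551, 0.2396, 0.0621]
orientation: [-0.711, -3.058, 0.003]
ft_force: [-3.0, -0.7, 11.7]
width: 0.0003
```

Run:
```python
from h import *
st()
s=snapshot("side"); cv2.imwrite("pics/s2.png",cv2.resize(s["color"][130:230,220:330,::-1],None,fx=5,fy=5))
```

```text
t 2.5333 p [0.5551 0.2396 0.0621] xhead 153.82107525967967 z [-0.0026 -0.0015 -1.    ] F [-3.0351 -0.7074 11.6663] w 0.00033614537765705064 q [ 0.3655  0.0522  1.7684 -0.0005  1.3239 -0.7483]
```

View pics/s2.png

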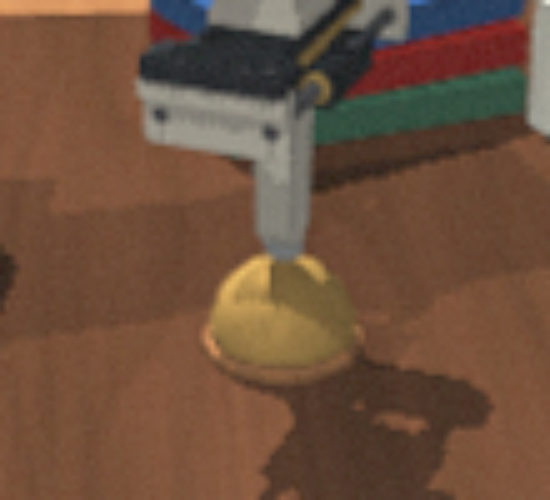

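At z = 0.0621 the force is 11.7 N, well above the 4 N spring, so the plunger is at its stop. I'll push slightly more, then release and lift.

>>> {"api": "apply_moves", "payload": {
  "motion": "0 0 0.1 0 0 0 0; 0 0 0.1 0 0 0 0; 0 0 0.1 0 0 0 0; 0 0 -1 0 0 0 0; 0 0 -3 0 0 0 0; 0 0 -6 0 0 0 0; 0 0 -10 0 0 0 0; 0 0 -12 0 0 0 0; 0 0 -12 0 0 0 0"
}}

```text
time: 3.33
tool_pos: [0.5568, 0.2403, 0.1882]
orientation: [0.711, 3.056, 0.003]
ft_force: [0.1, -0.1, 0.4]
width: 0.0003
```

Run:
```python
from h import *
st()
s=snapshot("side"); cv2.imwrite("pics/s3.png",cv2.resize(s["color"][100:230,220:330,::-1],None,fx=4.5,fy=4.5))
A=np.array([.508,-.272]); a=np.radians(116.4); r=.046
p=A+r*np.array([np.cos(a),np.sin(a)]); print(p)
for h in (116.4,116.4+180): print(h,rel([*p,.18],h))
```

```text
t 3.3333 p [0.5568 0.2403 0.1882] xhead 153.8209114806733 z [ 0.004  0.001 -1.   ] F [ 0.1036 -0.0741  0.4118] w 0.000324655355794457 q [ 0.3656 -0.0258  1.6372 -0.0005  1.526  -0.7482]
[ 0.4875 -0.2308]
116.4 (array([-14.6148, -45.2783,   0.51  ]), array([ 0.0495,  0.0573, 37.4187]))
296.4 (array([-14.6148, -45.2783,   0.51  ]), array([  -0.074 ,    0.0639, -142.5812]))
```

View pics/s3.png

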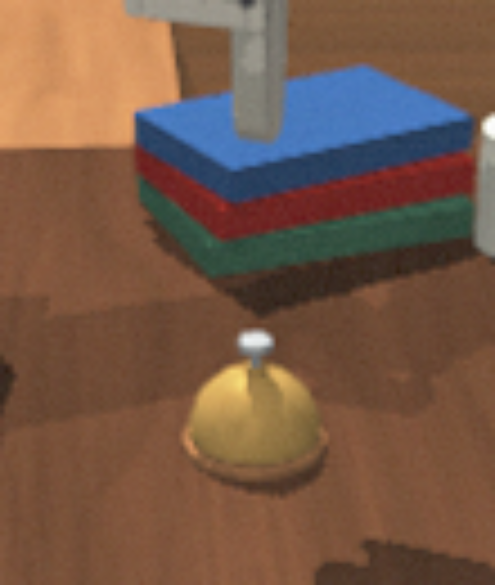

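The plunger is up again at (255,340). Now I'll move over to the lever.

>>> {"api": "apply_moves", "payload": {
  "motion": "-0.7 -2 0 0 0 2 0.5; -1.8 -5.5 0 0 0 5 0.5; -3 -9.4 0 0 0 9 0.5; -4.3 -13.3 0 0 0 12 0.5; -5.5 -17.2 0 0 0 15 0.5; -6.8 -21.1 0 0 0 18 0.5; -8 -25 0 0 0 22 0.5; -9.3 -28.9 0 0 0 25 0.5; -10.6 -32.8 0 0 0 29 0.5; -11.8 -36.7 0 0 0 32 0.5; -13.1 -40.6 0 0 0 35 0.5; -14.2 -44 0 0 0 37.4 0.5"
}}

```text
time: 4.38
tool_pos: [0.4882, -0.2197, 0.1841]
orientation: [-1.659, -2.667, -0.001]
ft_force: [0.1, 1.2, 0.2]
width: 0.0463
```

>>> {"api": "apply_moves", "payload": {
  "motion": "0 0 0 0 0 0 0.5; 0 0 0 0 0 0 0.5"
}}

```text
time: 4.55
tool_pos: [0.4872, -0.221, 0.1825]
orientation: [-1.662, -2.663, -0.0]
ft_force: [-0.5, -0.1, -0.2]
width: 0.0466
```

Run:
```python
from h import *
st()
s=snapshot("wrist"); cv2.imwrite("pics/w4.png",s["color"][:,:,::-1])
s=snapshot("side"); cv2.imwrite("pics/s4.png",s["color"][:,:,::-1])
A=np.array([.508,-.272]); a=np.radians(116.4); r=.046
p=A+r*np.array([np.cos(a),np.sin(a)]); print(p)
print(rel([*p,.083],116.4))
```

```text
t 4.55 p [ 0.4872 -0.221   0.1825] xhead 116.04715390396096 z [-0.0022  0.0015 -1.    ] F [-0.4708 -0.0804 -0.1559] w 0.0465724307897378 q [-0.4738 -0.1784  1.7876  0.0003  1.5351 -0.9284]
[ 0.4875 -0.2308]
(array([-1.0505, -0.5517, 10.0179]), array([-0.0239, -0.095 , -0.1546]))
```

View pics/w4.png

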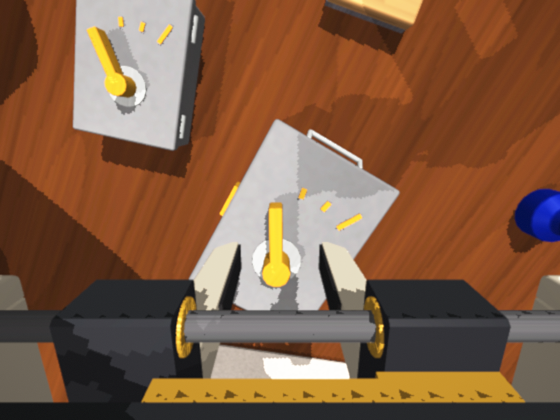

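View pics/s4.png

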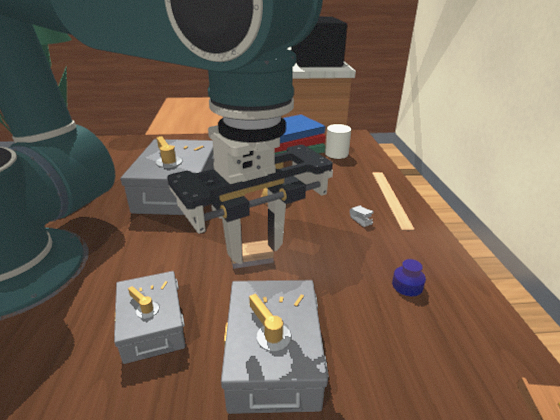

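In the wrist view the lever is upright between the fingers, with the hub at (277,270) and the tip at (276,205). It is aligned and nearly centred, so I'll go down around it with the fingers open.

>>> {"api": "apply_moves", "payload": {
  "motion": "-0.6 -0.3 2 0 0 0 0.5; -1 -0.4 5 0 0 0 0.5; -1 -0.4 7.5 0 0 0 0.5; -1 -0.4 9 0 0 0 0.5; -1 -0.4 9.6 0 0 0 0.5; -1 -0.4 9.7 0 0 0 0.5; -1 -0.4 9.7 0 0 0 0.5"
}}

```text
time: 5.23
tool_pos: [0.4891, -0.2289, 0.0867]
orientation: [-1.656, -2.668, -0.001]
ft_force: [-0.4, 0.1, 0.6]
width: 0.0466
```

Run:
```python
from h import *
st()
s=snapshot("wrist"); cv2.imwrite("pics/w5.png",s["color"][:,:,::-1])
s=snapshot("side"); cv2.imwrite("pics/s5.png",cv2.resize(s["color"][180:,170:370,::-1],None,fx=2.5,fy=2.5))
A=np.array([.508,-.272]); a=np.radians(116.4); r=.046
p=A+r*np.array([np.cos(a),np.sin(a)])
print(rel([*p,.084],116.4))
```

```text
t 5.2333 p [ 0.4891 -0.2289  0.0867] xhead 116.32594565439425 z [-0.0009  0.0012 -1.    ] F [-0.4095  0.0606  0.6049] w 0.046622185478209184 q [-0.4854 -0.1114  1.8862  0.0007  1.3681 -0.945 ]
(array([-0.0395, -0.2216,  0.3544]), array([ 0.0334, -0.0181, -0.1082]))
```

View pics/w5.png

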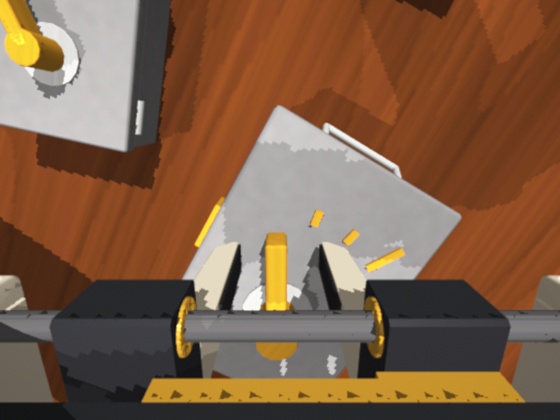

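View pics/s5.png

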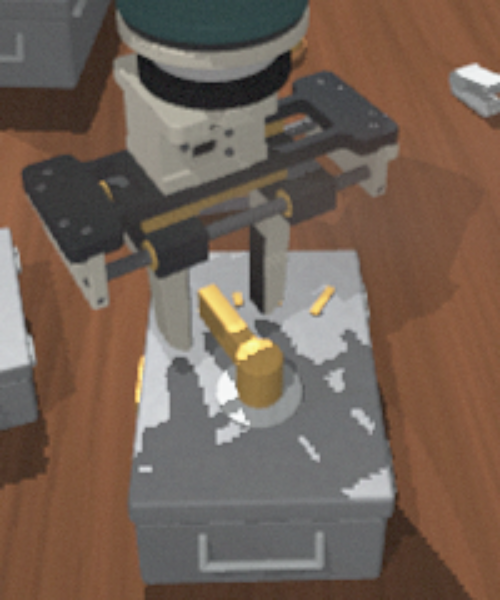

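The lever is centred between the pads. I'll close on it.

>>> {"api": "apply_moves", "payload": {
  "motion": "0 -0.2 0.2 0 0 0 0.3; 0 -0.2 0.3 0 0 0 0; 0 -0.2 0.3 0 0 0 0; 0 -0.2 0.3 0 0 0 0; 0 -0.2 0.3 0 0 0 0; 0 -0.2 0.3 0 0 0 0",
  "force": 15
}}

```text
time: 5.83
tool_pos: [0.4876, -0.2304, 0.0847]
orientation: [1.658, 2.668, 0.001]
ft_force: [-0.1, 0.6, 0.9]
width: 0.0118
```

Run:
```python
from h import *
st()
A=np.array([.508,-.272]); o=manip.get_obs(); v=o["tool_pos"][:2]-A
r=np.linalg.norm(v);print("r",r,"ang",np.degrees(np.arctan2(v[1],v[0])))
for d in (10,20,30,40,45,50,55,60):
    h=116.4-d; a=np.radians(h); t,w=rel([*(A+r*np.array([np.cos(a),np.sin(a)])),.084],h); print(d,t,w)
```

```text
t 5.8333 p [ 0.4876 -0.2304  0.0847] xhead 116.28861501780891 z [ 0.0005  0.0005 -1.    ] F [-0.1014  0.6111  0.9348] w 0.011813259341450725 q [-0.4891 -0.1125  1.8907  0.0006  1.3632 -0.9481]
r 0.04632432834203819 ang 116.14343552557412
10 [-0.0688  0.7838  0.0656] [ 0.0348 -0.0153  9.8886]
20 [-0.2763  1.5641  0.066 ] [ 0.0335 -0.0183 19.8886]
30 [-0.6161  2.2966  0.0664] [ 0.032  -0.0213 29.8886]
40 [-1.078   2.959   0.0667] [ 0.0303 -0.0242 39.8886]
45 [-1.3504  3.2575  0.0669] [ 0.0293 -0.0257 44.8886]
50 [-1.6479  3.5311  0.067 ] [ 0.0284 -0.0271 49.8886]
55 [-1.968   3.7777  0.0671] [ 0.0273 -0.0285 54.8886]
60 [-2.3084  3.9955  0.0671] [ 0.0263 -0.0299 59.8886]
```

>>> {"api": "apply_moves", "payload": {
  "motion": "0 0.4 0 0 0 5 0; -0.07 0.8 0 0 0 10 0; -0.16 1.2 0 0 0 15 0; -0.28 1.58 0 0 0 20 0; -0.44 1.96 0 0 0 25 0; -0.62 2.3 0 0 0 30 0; -0.84 2.65 0 0 0 35 0; -1.08 2.97 0 0 0 40 0; -1.35 3.26 0 0 0 45 0; -1.65 3.53 0 0 0 50 0; -1.65 3.53 0 0 0 50 0"
}}

```text
time: 6.75
tool_pos: [0.527, -0.2295, 0.0846]
orientation: [-2.634, -1.712, -0.001]
ft_force: [-0.1, 2.8, 1.8]
width: 0.0121
```

Run:
```python
from h import *
st()
s=snapshot("wrist"); cv2.imwrite("pics/w6.png",s["color"][:,:,::-1])
s=snapshot("side"); cv2.imwrite("pics/s6.png",cv2.resize(s["color"][180:,170:370,::-1],None,fx=2.5,fy=2.5))
A=np.array([.508,-.272]); o=manip.get_obs(); v=o["tool_pos"][:2]-A
r=np.linalg.norm(v);print("r",r,"ang",np.degrees(np.arctan2(v[1],v[0])))
for d in (55,58,60,61):
    h=116.4-d; a=np.radians(h); t,w=rel([*(A+.0463*np.array([np.cos(a),np.sin(a)])),.084],h); print(d,t,w)
```

```text
t 6.75 p [ 0.527  -0.2295  0.0846] xhead 66.04772808388894 z [ 0.0005  0.0009 -1.    ] F [-0.0601  2.8064  1.8186] w 0.012064165420533724 q [-0.4557 -0.0329  1.8156  0.0011  1.3588 -0.0379]
r 0.046515424097465494 ang 66.52688533348216
55 [-0.0397  0.4138  0.0648] [-0.0067 -0.0613  5.067 ]
58 [-0.0674  0.6546  0.0647] [-0.0083 -0.0612  8.067 ]
60 [-0.0929  0.8142  0.0647] [-0.0094 -0.061  10.067 ]
61 [-0.1077  0.8936  0.0647] [-0.0099 -0.061  11.067 ]
```

View pics/w6.png

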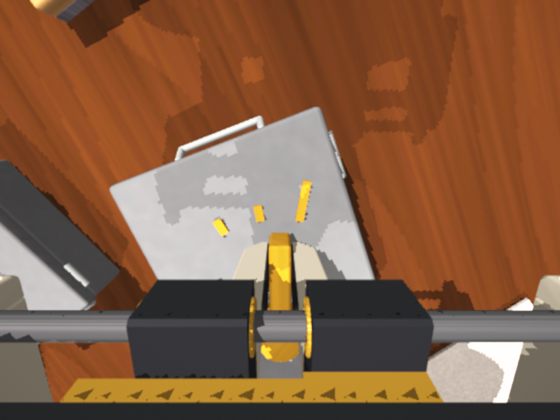

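View pics/s6.png

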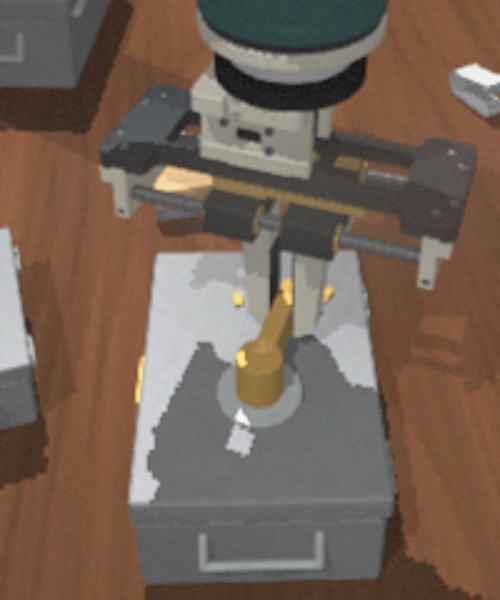

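The lever is at about 66.3° and following the gripper. It needs another 10° or so.

>>> {"api": "apply_moves", "payload": {
  "motion": "-0.02 0.2 0 0 0 2.5 0; -0.04 0.41 0 0 0 5 0; -0.07 0.62 0 0 0 7.5 0; -0.09 0.81 0 0 0 10 0; -0.09 0.81 0 0 0 10 0; -0.09 0.81 0 0 0 10 0; -0.09 0.81 0 0 0 10 0"
}}

```text
time: 7.43
tool_pos: [0.5335, -0.2331, 0.0847]
orientation: [-2.765, -1.49, -0.002]
ft_force: [2.0, 4.6, 0.2]
width: 0.012
```

Run:
```python
from h import *
st()
A=np.array([.508,-.272]); o=manip.get_obs(); v=o["tool_pos"][:2]-A
r=np.linalg.norm(v);print("r",r,"ang",np.degrees(np.arctan2(v[1],v[0])))
s=snapshot("wrist");c=s["color"]; cv2.imwrite("pics/w7.png",cv2.resize(c[150:370,180:400,::-1],None,fx=2.7,fy=2.7,interpolation=cv2.INTER_CUBIC))
S=snapshot("side"); cv2.imwrite("pics/s7.png",cv2.resize(S["color"][250:,210:340,::-1],None,fx=3.5,fy=3.5,interpolation=cv2.INTER_CUBIC))
S=snapshot("top"); cv2.imwrite("pics/t7.png",S["color"][:,:,::-1])
M=np.eye(4);M[:3,:3]=Ro.from_rotvec(o["orientation"]).as_matrix();M[:3,3]=o["tool_pos"]; T=M@s["mount"]
hsv=cv2.cvtColor(c,cv2.COLOR_RGB2HSV); m=cv2.inRange(hsv,(15,140,120),(35,255,255))
m[300:]=0
n,l,stt,ct=cv2.connectedComponentsWithStats(m)
for i in range(1,n):
    if stt[i,4]>40:
        ys,xs=np.where(l==i); pts=np.array([onplane(s,T,x,y,.077)[:2] for x,y in zip(xs,ys)])
        vx,vy,x0,y0=cv2.fitLine(pts.astype(np.float32),cv2.DIST_L2,0,.01,.01).ravel()
        v=pts.mean(0)-A; print(stt[i],ct[i],pts.mean(0),"bearing from axis",np.degrees(np.arctan2(v[1],v[0])),np.linalg.norm(v),"line",np.degrees(np.arctan2(vy,vx))%180)
```

```text
t 7.4333 p [ 0.5335 -0.2331  0.0847] xhead 56.64519285134138 z [ 0.0006  0.0014 -1.    ] F [1.9679 4.5749 0.1693] w 0.012001149115372412 q [-0.4565 -0.0164  1.7994  0.0015  1.3587  0.1253]
r 0.04653004657000078 ang 56.70916935602999
[  0   0  51  58 476] [25.8571 29.4034] [ 0.4928 -0.061 ] bearing from axis 94.11749511578056 0.21153583933975068 line 10.360821
[278 179   8  41 321] [281.4486 198.6542] [ 0.552  -0.2057] bearing from axis 56.419740620882735 0.0795886237178299 line 56.401676
[234 210  13  17 132] [240.2955 217.7273] [ 0.525 -0.202] bearing from axis 76.32268111780931 0.07208798180533253 line 75.900375
[198 230  16  15 124] [205.6452 236.7339] [ 0.5003 -0.2003] bearing from axis 96.10540302229437 0.07213256753906937 line 96.25281
[ 268  233   23   67 1443] [279.4421 266.3936] [ 0.5267 -0.2419] bearing from axis 58.09614404328807 0.03541266862959861 line 57.19346
```

View pics/w7.png

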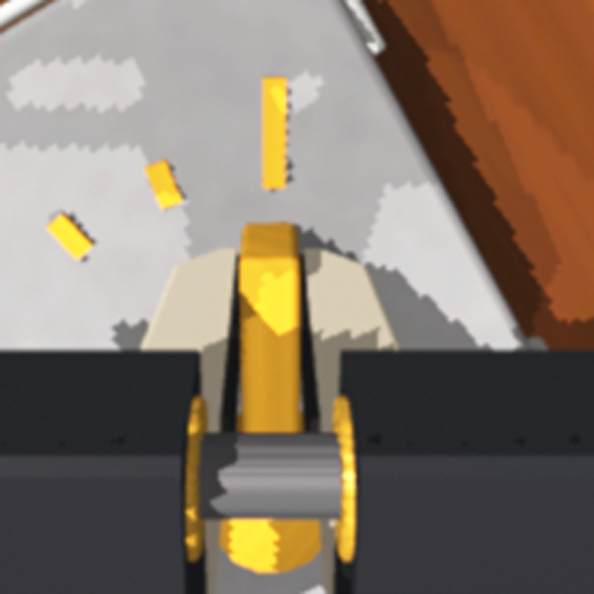

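View pics/s7.png

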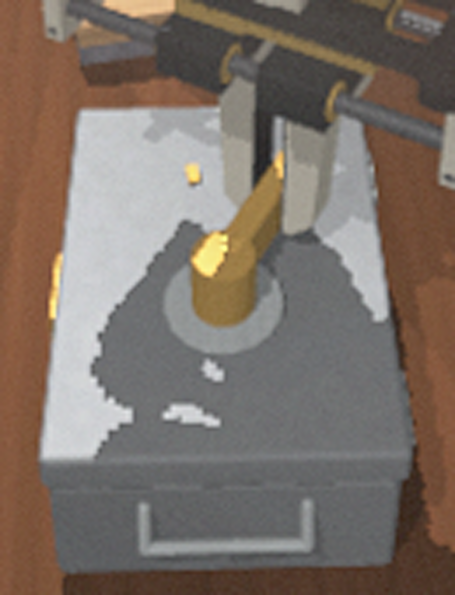

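View pics/t7.png

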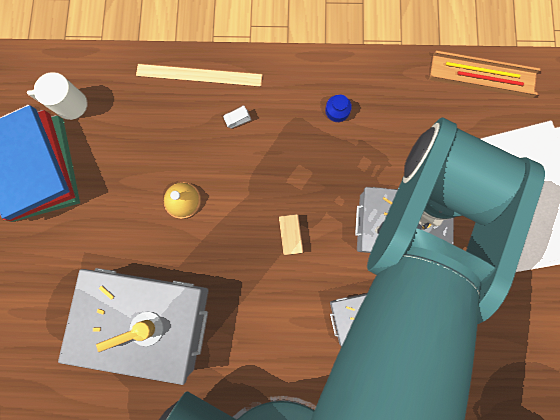

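The lever lines up with the long bar. The bar bearing is 56.4°, and the gripper and lever are at about 56.7°, or up to 1° short going by the picture. I'll nudge it just under 1° further.

>>> {"api": "apply_moves", "payload": {
  "motion": "0 0.06 0 0 0 0.7 0; 0 0.06 0 0 0 0.7 0; 0 0.06 0 0 0 0.7 0; 0 0.06 0 0 0 0.7 0; 0 0.06 0 0 0 0.7 0; 0 0.06 0 0 0 0.7 0"
}}

```text
time: 8.08
tool_pos: [0.534, -0.2334, 0.0847]
orientation: [-2.774, -1.473, -0.002]
ft_force: [0.9, 4.4, 0.2]
width: 0.0118
```

Run:
```python
from h import *
st()
A=np.array([.508,-.272]); o=manip.get_obs(); v=o["tool_pos"][:2]-A
r=np.linalg.norm(v);print("r",r,"ang",np.degrees(np.arctan2(v[1],v[0])))
s=snapshot("wrist");c=s["color"]; cv2.imwrite("pics/w8.png",cv2.resize(c[150:370,180:400,::-1],None,fx=2.7,fy=2.7,interpolation=cv2.INTER_CUBIC))
```

```text
t 8.0833 p [ 0.534  -0.2334  0.0847] xhead 55.9520744219149 z [ 0.0006  0.0014 -1.    ] F [0.8593 4.432  0.1894] w 0.011841525673626436 q [-0.4566 -0.0153  1.7982  0.0016  1.3587  0.1373]
r 0.04656651743779013 ang 56.02810523507927
```

View pics/w8.png

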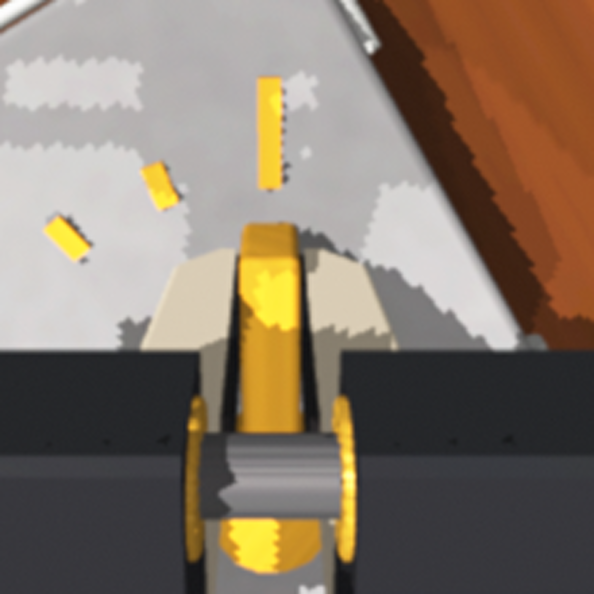

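The long bar (270, 80–187) is now in line with the lever (270, 225–430), and the arm is steady and holding it. I'll hand the job in.

```bash
python3 -c "
from station import manip
print(manip.sign_off())"
```

```text
the job is handed in; nothing more can be done
None
```

I rang the bell, then turned the cash box's lock lever clockwise to the third click and handed the job in with the gripper still holding it there. It took about 8 s of the 48 s allowed.

- **Bell:** I pressed the plunger to its stop; the TCP read z = 0.062 with 11.7 N on the tool, well over the 4 N spring. After I lifted off, a picture showed the plunger back up.
- **Lever:** I worked on the medium box, whose lid measured about 182 x 131 mm. The gripper took the lever by its sides with 15 N and turned it about 60°. The last wrist picture shows it in line with the long bar, with the gripper pointing at 56.0° and the bar at 56.4°. That is within about half a degree of the third click and well short of the end stop.
- **Bystanders:** The eraser, staple remover and inkwell were never touched and appear in the same places in the top view taken just before the last 0.7° nudge.

The top and side cameras differed by 2–4 mm, a little more than the stated calibration error for some points. No check failed; I did not measure the lever's joint angle directly, only from the pictures and the gripper's pose.

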